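# Unlock the vanity drawer case and hold the key turned

### The job

The lock on top of the white drawer case sits under a screw-on splash cap: unscrew the cap anticlockwise by about a quarter turn, then swing it well aside on its arm to bare the keyhole. Take the key out of its wooden stand, push it straight down into the lock until it is fully home past the sticky sprung pins, and turn it clockwise a quarter turn to its stop. The lock springs back when let go, so finish still gripping the key and holding it turned; leave the other things on the counter where they are.

Things in the scene. Friction and masses are not known exactly. Their poses are not given: they have to be found in the camera images.
- keyway (a point): Centre of the keyhole's mouth, on the lock axis at the lock face, 66 mm above the counter; does not turn with the lock. Axes as case. The keyhole is a vertical slot 5.5 mm (x) by 14 mm (y), 36 mm deep, its mouth dished to about 13 x 18 mm, in a round steel lock 54 mm across. At the start the cap covers it.
- case: White drawer case, fixed, 160 (x) x 200 (y) x 60 mm high, origin under its centre; the wooden drawer front looks to -x, z up. The lock is 20 mm from the centre towards the front. In the keyhole two sprung, sticky pins poke from the slot's short ends, 11 and 20 mm down; each resists the key with up to about 15 N: push with 10 to 20 N, rocking the key a little.
- plug (a joint): Turn of the lock's core, rad: 0 with the slot along y of keyway (start); grows clockwise seen from above to a stop at 1.45. A spring turns it back to 0 (0.04 Nm at rest, 0.14 Nm at the stop). The blade has some play in the slot, so the core lags the key by about 0.15 rad.
- pivot (a point): Vertical pivot of the cap's swing arm, at the height of the lock face, 55 mm from the lock axis on the +x side of keyway.
- cap_arm (a joint): Swing of the cap's flat steel arm about pivot, rad: 0 with the cap over the keyhole, grows clockwise seen from above (the cap moves towards +y of the case) to a stop at 2.0; light friction, stays where left. A catch post at the cap's ear holds it back (unless forced) until the cap is unscrewed by about 1 rad.
- cap (a joint): Twist of the splash cap relative to its arm, rad: about 0 screwed on, grows anticlockwise seen from above, stop at 3.2; friction 0.05 Nm. The cap stays on the arm and does not rise.
- cap_grip (a point): On the axis of the grey ribbed round cap, 9 mm below its flat top: the height to grip it. Cap 36 mm across, 34 mm tall; its underside, on the 4 mm arm, is 25 mm below this point, and a low ear there sticks out 9 mm. It stands 55 mm from pivot. While gripped it may go on turning on its arm.
- key_bow (a point): Centre of the key's flat black head (10 x 30 x 30 mm), to grip. x: through the thickness, y: across the width, z: up the key. Below: a neck 10 x 28 mm whose underside, 27 mm below this point, is the shoulder that stops the key; then the steel blade 4 (x) x 12 (y) mm, 28 mm long, round end. 40 g. Stands blade down in the stand, shoulder on its top. Fits the lock either way round, x along the case's x.
- key_tip (a point): End of the key's blade, 55 mm below key_bow along the key. 28 mm below the lock face when the key is fully home.
- stand: Fixed wooden key stand, 45 x 44 x 34 mm, with a slot 7 mm (x) by 15 mm (y) through it from the top. Origin under its centre.
- hairbrush: Bystander: wooden hairbrush, 220 mm long, lying on its bristles.
- roller: Bystander: white face roller with a rubber head, 140 mm long, lying.
- compact: Bystander: round pink plastic compact, 68 mm across, 12 mm thick, lying on the drawer case's top beside the lock.
- pusher: Bystander: thin stainless cuticle pusher, 130 mm long, lying beside the stand.
- jar: Bystander: small amber cream jar, 40 mm across, 40 mm tall, between case and stand.
- lotion: Bystander: white lotion bottle, 52 mm across, 130 mm tall, at the left.

How it is judged:
By the outcome, as a careful person would: the job done as asked, in the order asked, and still so for the second after the job is handed in, while the arm keeps its last pose, push and grip.
It also fails if it takes over 54 s, if anything falls off the work surface, if the arm or the gripper's body presses on something with over 40 N, if the wrist force passes 120 N, or if a joint passes its speed limit or range.

### The arm

A 6-joint arm with a two-finger parallel gripper is mounted at the origin on the work surface. World frame = base frame: x ahead of the robot, y to its left, z up, the work surface at z = 0. Lengths are in mm, angles in degrees, forces in N, time in s.
With the tool pointing down it reaches from about 425 to 950 mm from the base axis. Payload 3.5 kg.
Tool frame: the origin (TCP) lies between the finger pads; the fingertips stand 17 mm ahead of it and the grasp point (between the pads) lies 2 mm behind it; z points along the fingers, y is the line along which they close (so a half turn about z gives the same grasp; the last joint's range is limited). The gripper opens to 85 mm and grips with 20 to 120 N. Pads are 22 mm wide; open, the fingers measure 114 mm over their backs; the gripper's body (76 mm by 85 mm) begins 54 mm behind the grasp point. The pads swing forward as they close: fully open they stand 13 mm farther back than shut.
Start: joints at [-82.048, 16.404, 90.338, -0, 73.258, -8.594], TCP at [192.265, -647.024, 228.025] pointing down, gripper open.
Joint ranges: [-158.93, 158.93], [-51.34, 127.21], [12.03, 142.37], [-87.48, 267.48], [13.55, 161.25], [-162.69, 162.69]. Speed limits (degrees/s): [159.86, 159.86, 180, 180, 180, 180].

### API

Orientations are given as a 3x3 rotation matrix whose columns are the frame's x, y, z axes.
In Python, from workcell import r gives the robot as it stands.
- The arm moves only by the tool arm_command, never from a script. Its argument "plan" is a list of rows, each a list of 7 numbers: the shift along the tool's x, y, z normalised to -1 to 1, where 1 is 0.2 m, then the turn, a rotation vector about the tool's x, y, z normalised to -1 to 1, where 1 is 2 rad, then the gripper command: -1 is shut, 1 is fully open, values between are in proportion. In form: [[tx, ty, tz, rx, ry, rz, gripper], ...]. A call has 1 to 20 rows; each row is the pose to reach, as a shift and turn from the pose commanded when the call began, along the tool's axes at that moment; what a row does not reach only later rows make up. A row lasts 1/10 s, in which the tool goes at most 50 mm and 8.59 degrees, less where a joint would pass 70% of its speed; a pose out of reach is approached as far as the arm can. A call with a number of a shift or a turn outside -1 to 1 is refused whole. A call with a gripper value outside its range is refused whole. The fingers move at their own pace and stop on an object; the grip force is fixed at half the most. Time passes only in rows, so rows that repeat a pose let the fingers close. It gives the time, the measured TCP pose, the force, the opening and the grip force at its end, in the units of the state.
- r.sense(): the state, without advancing time (a new reading comes with each control period).
- r.camera(name): name is "scene" or "top"; returns a dict with "color" (420x560x3 uint8, red, green, blue), "depth" (420x560 float32, mm along the optical axis (not along the pixel's ray), 0 where there is no reading), "camera_matrix" (3x3 intrinsics, pixels), "eye" and "attitude" of the camera in the world. Camera axes: x right, y down, z forward; pixel columns grow to the right and rows downward; lengths in mm; the calibration is good to about 2 mm. A picture is of the moment at which its call begins.
- r.job_done(): hands the job in; it is judged then, once.
Trained networks look in a picture, given as the dict that the camera call returned (one of the last four; its "shot" number tells which), for a name from the list of things; names that differ only in an ending like _2 or _b are one class to them, and where a whole thing is asked for, a point or a joint stands for the part that bears it (a point fixed in the world has none). Each returns a list of dicts, best first, with "confidence" (0 to 1); they miss things now and then, are a little off and sometimes report something else, mostly with a low value. They report only what shows in the picture. A call takes as long as a camera call.
- r.boxes_of(thing, picture): "bbox" ([centre column, centre row, width, height] in pixels, round what is visible of it).
- r.mark_of(thing, picture): "uv" ([column, row] in pixels: a listed point, or the origin of a listed thing).
The state is a dict: "time": time; "joints": joint angles; "qd": joint speeds; "joint_efforts": joint torques, N m; "eef_pos": TCP position; "eef_rot": TCP orientation; "ft_force": force on the tool from outside, world axes, zero at the start; "ft_torque": the same for the moment, N m; "width": opening from 0.0 (shut) to 1.0 (fully open); "grasp_force": force on a finger pad.
Only numpy, scipy, OpenCV 4.12 (cv2) and the standard library are available. Lean on these libraries where they do the work, as an engineer would, in place of code of your own. Each camera call takes 0.05 s, during which the arm holds its last target. There are 200 camera calls.

## Working session

There is one attempt and no reset: what is moved stays moved. The work goes in short steps, Python scripts to look and compute and a tool call to move; the robot and the scene stay as the last step left them, time stands still between calls to the robot, and variables do not carry over. Pictures are saved under pics/ and viewed, at most 10 in all, crops included, and the job is handed in when it is done.

Besides the shell and the picture viewer there is one more tool, called after "Call:" as name(argument=value, ...), one argument or row to a line, values as JSON. arm_command: Moves the arm, as the interface text tells. Scaled input: -1 to 1 covers 0.2 m each way for a shift and 2 rad each way for a turn. Its arguments: {"type":"object","properties":{"plan":{"type":"array"}},"required":["plan"]}

```bash
mkdir -p pics; ls; cat > h.py <<'E'
from workcell import r
import numpy as np, cv2
def ray(p,uv):
    K=np.array(p["camera_matrix"]);R=np.array(p["attitude"]);return np.array(p["eye"],float),R@np.linalg.inv(K)@[uv[0],uv[1],1]
def atz(p,uv,z):
    e,d=ray(p,uv);return e+d*(z-e[2])/d[2]
def atd(p,uv):
    u,v=int(round(uv[0])),int(round(uv[1]));D=p["depth"][max(v-1,0):v+2,max(u-1,0):u+2];e,d=ray(p,uv);return e+d*np.median(D[D>0])
def save(p,n,crop=None,s=1):
    c=p["color"][...,::-1]
    if crop: c=c[crop[1]:crop[3],crop[0]:crop[2]]
    cv2.imwrite("pics/"+n,cv2.resize(c,None,fx=s,fy=s,interpolation=cv2.INTER_CUBIC))
E
python3 - <<'E'
from h import *
np.set_printoptions(precision=1,suppress=True)
s=r.sense();print(s["time"],s["eef_pos"],s["eef_rot"],s["ft_force"])
Z=dict(keyway=66,case=0,pivot=66,cap_grip=95,key_bow=61,stand=0,jar=20,compact=66,pusher=3,lotion=65)
for n in("scene","top"):
    p=r.camera(n);save(p,n+"0.png");print(n,np.array(p["eye"]),np.array(p["camera_matrix"])[0])
    for t,z in Z.items():
        for m in r.mark_of(t,p)[:2]:
            print(t,np.round(m["confidence"],2),np.array(m["uv"]),atz(p,m["uv"],z),atd(p,m["uv"]))
E
```

```text
pics
0.0 [ 192.2 -646.4  226.7] [[ 1.   0.3 -0. ]
 [ 0.3 -1.   0. ]
 [ 0.  -0.  -1. ]] [-0.3  0.1  1.2]
scene [1343.2 -465.1  943.8] [465.3   0.  276.7]
keyway 0.83 [307.5 174.2] [524.  147.9  66. ] [537.2 138.1  80.1]
keyway 0.39 [298.2 273.1] [802.7 -74.1  66. ] [761.9 -44.6  -0.3]
case 0.93 [310.4 194.9] [543.8 147.4   0. ] [604.8 100.7  71.9]
case 0.31 [279.7 227.3] [604.3   0.9   0. ] [616.6  -6.9  15.7]
pivot 0.56 [318.  183.9] [574.4 148.7  66. ] [579.4 144.7  71.6]
cap_grip 0.7 [350.  154.2] [545.6 282.8  95. ] [462.2 361.    6.3]
cap_grip 0.52 [309.3 170.5] [540.8 141.1  95. ] [539.8 141.8  93.9]
key_bow 0.69 [223.1 231.1] [ 584.3 -158.4   61. ] [ 570.4 -152.8   44.8]
stand 0.83 [220.7 242.4] [ 564.7 -161.7    0. ] [ 587.2 -170.4   27.2]
stand 0.51 [349.7 152. ] [446.7 373.    0. ] [459.7 360.8  13.7]
jar 0.52 [280.1 228.2] [623.4  -9.9  20. ] [617.3  -6.   12.2]
compact 0.64 [303.6 197.7] [598.7  82.5  66. ] [603.9  78.7  72.1]
pusher 0.59 [248.1 251.4] [ 634.1 -116.6    3. ] [ 634.8 -117.     3.9]
lotion 0.96 [352.2 152.4] [514.2 320.4  65. ] [465.3 366.7  13.2]
top [ 442.
[... 287 characters left out ...]
 -111.5    4.6]
cap_grip 0.65 [280.1 206.5] [588.6  -4.2  95. ] [594.   -5.   38.5]
cap_grip 0.58 [227.3 226.2] [529.4 152.8  95. ] [528.8 151.9 105.7]
key_bow 0.44 [329.  212.6] [ 573.4 -154.2   61. ] [ 572.5 -153.1   71.7]
stand 0.73 [249.  209.4] [588.2  93.    0. ] [581.7  89.7  72.3]
stand 0.6 [327.9 216. ] [ 567.6 -157.4    0. ] [ 561.8 -149.2   75.7]
jar 0.42 [279.  205.8] [597.9  -1.8  20. ] [596.1  -1.6  38.6]
compact 0.72 [250.1 209.2] [582.9  86.6  66. ] [582.5  86.4  70. ]
compact 0.45 [331.6 212.2] [ 574.2 -161.6   66. ] [ 573.4 -160.6   75.3]
pusher 0.38 [311.  198.1] [ 624.3 -103.7    3. ] [ 624.6 -103.9    0.6]
lotion 0.84 [158.7 255.8] [441.6 360.7  65. ] [441.6 358.1  77.1]
```

```bash
python3 - <<'E'
import cv2,numpy as np
a=cv2.imread("pics/top0.png")[165:275,140:360];b=cv2.imread("pics/scene0.png")[130:290,190:370]
cv2.imwrite("pics/a.png",cv2.resize(a,(800,400),interpolation=cv2.INTER_CUBIC));cv2.imwrite("pics/b.png",cv2.resize(b,(675,600),interpolation=cv2.INTER_CUBIC))
E
```

```text
(no output)
```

View pics/a.png

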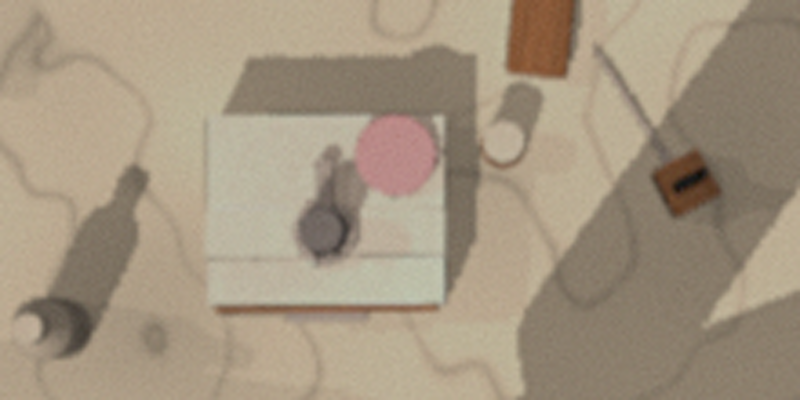

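View pics/b.png

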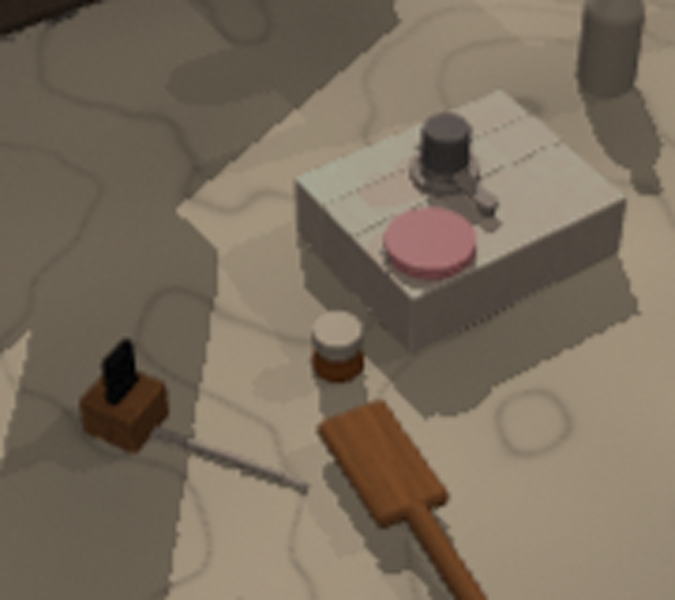

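```bash
cat >> h.py <<'E'
def cloud(p):
    K=np.array(p["camera_matrix"]);R=np.array(p["attitude"]);v,u=np.mgrid[:420,:560]
    d=np.stack([u,v,np.ones_like(u)],-1)@np.linalg.inv(K).T@R.T
    X=np.array(p["eye"])+d*p["depth"][...,None];return X[p["depth"]>0],p["color"][p["depth"]>0].astype(int)
def sel(X,c,z0,z1,rad):return (np.hypot(X[:,0]-c[0],X[:,1]-c[1])<rad)&(X[:,2]>z0)&(X[:,2]<z1)
E
python3 - <<'E'
from h import *
np.set_printoptions(precision=1,suppress=True)
for n in("scene","top"):
    p=r.camera(n);X,C=cloud(p)
    print(n,np.array(p["attitude"]))
    def rect(m,t):
        if m.sum()<8:print(t,m.sum());return
        Q=X[m];print(t,m.sum(),cv2.minAreaRect(Q[:,:2].astype(np.float32)),"med",np.median(Q,0),"mid",(Q.min(0)+Q.max(0))/2)
    rect(sel(X,(545,148),55,63.5,150),"case")
    rect(sel(X,(528,150),80,120,40),"cap");rect(sel(X,(528,150),100,120,40),"captop")
    rect(sel(X,(573,-156),48,90,40),"key");rect(sel(X,(573,-156),68,90,40),"keytop");rect(sel(X,(573,-156),25,39,45),"stand")
    rect(sel(X,(573,145),62,80,12),"pivot")
E
```

```text
scene [[ 0.5  0.6 -0.6]
 [ 0.8 -0.4  0.4]
 [-0.  -0.7 -0.7]]
case 1910 ((543.5863647460938, 151.16427612304688), (164.1348114013672, 205.15679931640625), 0.29130974411964417) med [544.8 153.6  59. ] mid [543.6 151.1  59.3]
cap 169 ((525.02587890625, 149.00848388671875), (35.9559440612793, 36.6249885559082), 33.85992431640625) med [531.  145.1 102.2] mid [523.8 149.1  94.3]
captop 98 ((524.7385864257812, 149.03109741210938), (35.5040397644043, 36.26734924316406), 33.85992431640625) med [526.5 149.  104.3] mid [523.8 150.  104.3]
key 88 ((568.33251953125, -156.0919189453125), (11.910277366638184, 31.88762092590332), 29.01982307434082) med [ 571.8 -157.5   65.8] mid [ 568.8 -155.6   63.5]
keytop 39 ((568.6385498046875, -157.3354034423828), (11.563642501831055, 28.100055694580078), 25.267745971679688) med [ 570.5 -156.9   73.2] mid [ 568.3 -157.4   73.6]
stand 192 ((568.9108276367188, -156.37872314453125), (47.01430892944336, 45.06142807006836), 30.38539695739746) med [ 576.4 -161.1   32.2] mid [ 571.4 -155.9   32. ]
pivot 30 ((573.2991333007812, 150.47230529785156), (12.769410133361816,
[... 583 characters left out ...]
[523.4 150.  106. ] mid [523.6 150.  106.5]
key 35 ((567.8822021484375, -154.32423400878906), (9.524959564208984, 29.89529037475586), 27.861398696899414) med [ 567.9 -155.7   73.9] mid [ 568.3 -154.3   67.7]
keytop 33 ((567.8822021484375, -154.32423400878906), (9.524959564208984, 29.89529037475586), 27.861398696899414) med [ 568.  -155.8   74. ] mid [ 568.3 -154.3   74.2]
stand 158 ((568.3167724609375, -154.93191528320312), (44.7156867980957, 43.983184814453125), 28.092119216918945) med [ 565.  -153.8   33.8] mid [ 568.4 -154.2   32. ]
pivot 33 ((572.4154052734375, 147.494384765625), (21.680133819580078, 17.701047897338867), 1.1375781297683716) med [573.8 147.4  69.2] mid [572.4 147.4  68.8]
```

Call:
arm_command(
  plan=[
    [0.903, -0.446, 0, 0, 0, -0.641, 1],
    [0.903, -0.446, 0, 0, 0, -0.641, 1],
    [0.903, -0.446, 0, 0, 0, -0.641, 1],
    [0.903, -0.446, 0, 0, 0, -0.641, 1],
    [0.903, -0.446, 0, 0, 0, -0.641, 1],
    [0.903, -0.446, 0, 0, 0, -0.641, 1],
    [0.903, -0.446, 0, 0, 0, -0.641, 1],
    [0.903, -0.446, 0, 0, 0, -0.641, 1],
    [0.903, -0.446, 0, 0, 0, -0.641, 1],
  ],
)

```text
time: 2.1
eef_pos: [340.1, -510.0, 228.1]
eef_rot: [[-0.005, 1.0, 0.0], [1.0, 0.005, -0.0], [-0.0, 0.0, -1.0]]
ft_force: [0.0, 0.1, -0.7]
width: 0.999
grasp_force: 0.0
```

Call:
arm_command(
  plan=[
    [0.9, 0.7, 0, 0, 0, 0, 1],
    [0.9, 0.7, 0, 0, 0, 0, 1],
    [0.9, 0.7, 0, 0, 0, 0, 1],
    [0.9, 0.7, 0, 0, 0, 0, 1],
    [0.9, 0.7, 0, 0, 0, 0, 1],
  ],
)

```text
time: 2.6
eef_pos: [481.7, -327.2, 228.3]
eef_rot: [[-0.002, 1.0, 0.001], [1.0, 0.002, 0.0], [0.0, 0.001, -1.0]]
ft_force: [-0.4, 0.6, 0.0]
width: 1.0
grasp_force: 0.0
```

Call:
arm_command(
  plan=[
    [0.95, 0.3, 0, 0, 0, 0, 1],
    [0.95, 0.3, 0, 0, 0, 0, 1],
    [0.95, 0.3, 0, 0, 0, 0, 1],
    [0.95, 0.3, 0, 0, 0, 0, 1],
    [0.95, 0.3, 0, 0, 0, 0, 1],
  ],
)

```text
time: 3.1
eef_pos: [541.0, -134.9, 228.3]
eef_rot: [[-0.007, 1.0, 0.001], [1.0, 0.007, 0.002], [0.002, 0.001, -1.0]]
ft_force: [-0.3, -0.5, 0.8]
width: 1.001
grasp_force: 0.0
```

Call:
arm_command(
  plan=[
    [0.95, 0, 0, 0, 0, 0, 1],
    [0.95, 0, 0, 0, 0, 0, 1],
    [0.95, 0, 0, 0, 0, 0, 1],
    [0.95, 0, 0, 0, 0, 0, 1],
    [0.95, 0, 0, 0, 0, 0, 1],
  ],
)

```text
time: 3.6
eef_pos: [539.6, 53.3, 228.3]
eef_rot: [[-0.005, 1.0, 0.0], [1.0, 0.005, 0.001], [0.001, 0.0, -1.0]]
ft_force: [0.6, -0.7, -0.4]
width: 0.996
grasp_force: 0.0
```

Call:
arm_command(
  plan=[
    [0.5, -0.08, 0.2, 0, 0, 0, 1],
    [0.5, -0.08, 0.4, 0, 0, 0, 1],
    [0.5, -0.08, 0.4, 0, 0, 0, 1],
    [0.5, -0.08, 0.4, 0, 0, 0, 1],
    [0.5, -0.08, 0.4, 0, 0, 0, 1],
    [0.5, -0.08, 0.4, 0, 0, 0, 1],
  ],
)

```text
time: 4.2
eef_pos: [525.7, 148.5, 149.9]
eef_rot: [[0.001, 1.0, 0.003], [1.0, -0.001, -0.0], [-0.0, 0.003, -1.0]]
ft_force: [-0.0, 0.0, 0.8]
width: 1.001
grasp_force: 0.0
```

Call:
arm_command(
  plan=[
    [0, 0, 0.15, 0, 0, 0, 1],
    [0, 0, 0.275, 0, 0, 0, 1],
    [0, 0, 0.275, 0, 0, 0, 1],
    [0, 0, 0.275, 0, 0, 0, 1],
    [0, 0, 0.275, 0, 0, 0, -0.5],
    [0, 0, 0.275, 0, 0, 0, -1],
    [0, 0, 0.275, 0, 0, 0, -1],
    [0, 0, 0.275, 0, 0, 0, -1],
    [0, 0, 0.275, 0, 0, 0, -1],
    [0, 0, 0.275, 0, 0, 0, -1],
    [0, 0, 0.275, 0, 0, 0, -1],
    [0, 0, 0.275, 0, 0, 0, -1],
  ],
)

```text
time: 5.4
eef_pos: [524.2, 150.0, 94.5]
eef_rot: [[-0.0, 1.0, 0.0], [1.0, 0.0, -0.0], [-0.0, 0.0, -1.0]]
ft_force: [-2.4, -0.7, 5.7]
width: 0.387
grasp_force: 59.0
```

Call:
arm_command(
  plan=[
    [0, 0, 0, 0, 0, -0.07, -1],
    [0, 0, 0, 0, 0, -0.14, -1],
    [0, 0, 0, 0, 0, -0.21, -1],
    [0, 0, 0, 0, 0, -0.28, -1],
    [0, 0, 0, 0, 0, -0.35, -1],
    [0, 0, 0, 0, 0, -0.42, -1],
    [0, 0, 0, 0, 0, -0.49, -1],
    [0, 0, 0, 0, 0, -0.56, -1],
    [0, 0, 0, 0, 0, -0.63, -1],
    [0, 0, 0, 0, 0, -0.7, -1],
    [0, 0, 0, 0, 0, -0.77, -1],
    [0, 0, 0, 0, 0, -0.8, -1],
    [0, 0, 0, 0, 0, -0.8, -1],
  ],
)

```text
time: 6.7
eef_pos: [525.7, 151.4, 94.6]
eef_rot: [[-1.0, -0.029, 0.005], [-0.029, 1.0, 0.003], [-0.005, 0.003, -1.0]]
ft_force: [2.3, 5.4, 1.7]
width: 0.384
grasp_force: 59.4
```

```bash
python3 - <<'E'
from h import *
s=r.sense();print(s["time"],s["eef_pos"],s["ft_force"],s["ft_torque"],s["eef_rot"])
E
```

```text
6.7 [525.74581335 151.38485549  94.62432228] [2.34756404 5.44623538 1.68706484] [ 0.97970796 -0.33130442  0.06809517] [[-0.99957716 -0.0286353   0.00505126]
 [-0.02861941  0.99958529  0.00319102]
 [-0.00514054  0.0030451  -0.99998215]]
```

Call:
arm_command(
  plan=[
    [0, 0, 0, 0, 0, 0, 0.0],
    [0, 0, 0, 0, 0, 0, 0.0],
    [-0.004, 0.038, 0, 0, 0, 0.07, 0.0],
    [-0.013, 0.076, 0, 0, 0, 0.14, 0.0],
    [-0.027, 0.111, 0, 0, 0, 0.21, 0.0],
    [-0.046, 0.145, 0, 0, 0, 0.28, 0.0],
    [-0.07, 0.175, 0, 0, 0, 0.35, 0.0],
    [-0.098, 0.202, 0, 0, 0, 0.42, 0.0],
    [-0.129, 0.225, 0, 0, 0, 0.49, 0.0],
    [-0.162, 0.243, 0, 0, 0, 0.56, 0.0],
    [-0.199, 0.256, 0, 0, 0, 0.63, 0.0],
    [-0.237, 0.264, 0, 0, 0, 0.7, 0.0],
    [-0.275, 0.267, 0, 0, 0, 0.77, 0.0],
    [-0.313, 0.264, 0, 0, 0, 0.84, 0.0],
    [-0.351, 0.256, 0, 0, 0, 0.91, 0.0],
    [-0.351, 0.256, 0, 0, 0, 0.91, 0.0],
    [-0.351, 0.256, 0, 0, 0, 0.91, 0.6],
  ],
)

```text
time: 8.4
eef_pos: [592.2, 202.8, 92.5]
eef_rot: [[0.216, 0.976, -0.001], [0.976, -0.216, -0.001], [-0.001, -0.001, -1.0]]
ft_force: [0.1, 0.3, 0.5]
width: 0.656
grasp_force: 0.0
```

Call:
arm_command(
  plan=[
    [0, 0, -0.2, 0, 0, 0, 1],
    [0, 0, -0.45, 0, 0, 0, 1],
    [0, 0, -0.675, 0, 0, 0, 1],
    [-0.2, 0.03, -0.675, 0, 0, -0.358, 1],
    [-0.963, 0.16, -0.675, 0, 0, -0.358, 1],
    [-0.963, 0.16, -0.675, 0, 0, -0.358, 1],
    [-0.963, 0.16, -0.675, 0, 0, -0.358, 1],
    [-0.963, 0.16, -0.675, 0, 0, -0.358, 1],
    [-0.963, 0.16, -0.675, 0, 0, -0.358, 1],
    [-0.963, 0.16, -0.675, 0, 0, -0.358, 1],
  ],
)

```text
time: 9.4
eef_pos: [581.5, 8.5, 227.9]
eef_rot: [[-0.474, 0.881, -0.0], [0.881, 0.474, 0.0], [0.001, -0.0, -1.0]]
ft_force: [-1.1, 1.2, -0.3]
width: 1.0
grasp_force: 0.0
```

```bash
python3 - <<'E'
from h import *
np.set_printoptions(precision=3,suppress=True)
s=r.sense();print(s["time"],s["eef_pos"],s["eef_rot"])
for n in("scene","top"):
    p=r.camera(n);save(p,n+"1.png",(200,130,370,230) if n=="scene" else (180,165,350,265),4.5)
    for t,z in dict(keyway=66,pivot=66).items():
        for m in r.mark_of(t,p)[:1]: print(n,t,m["confidence"],m["uv"],atz(p,m["uv"],z))
E
```

```text
9.4 [581.485   8.453 227.895] [[-0.474  0.881 -0.   ]
 [ 0.881  0.474  0.   ]
 [ 0.001 -0.    -1.   ]]
scene keyway 0.88 [307.3, 173.8] [522.268 148.457  66.   ]
scene pivot 0.85 [318.7, 186.0] [582.634 145.135  66.   ]
top keyway 0.47 [290.7, 156.1] [746.942 -37.108  66.   ]
top pivot 0.87 [229.3, 211.0] [577.282 149.705  66.   ]
```

View pics/scene1.png

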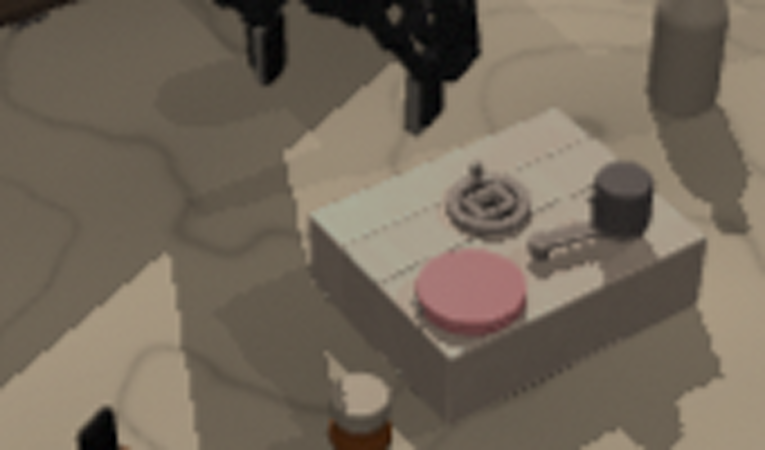

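View pics/top1.png

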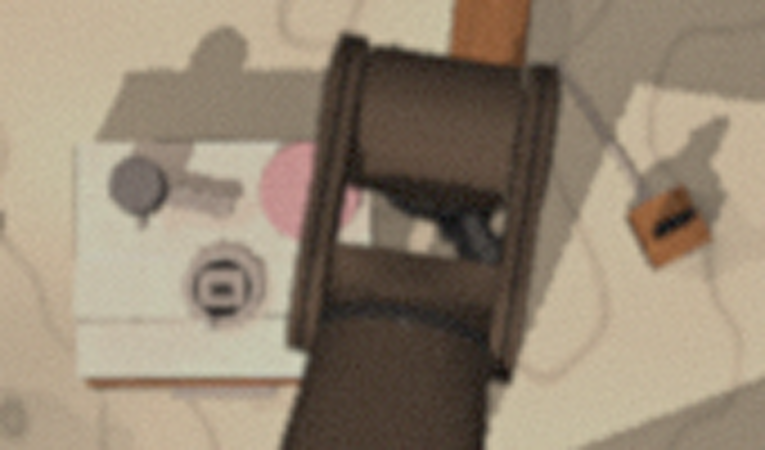

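```bash
python3 - <<'E'
from h import *
np.set_printoptions(precision=1,suppress=True)
for n in("scene","top"):
    p=r.camera(n);X,C=cloud(p)
    m=sel(X,(523,150),63,72,36);Q=X[m][:,:2].astype(np.float32)
    print(n,m.sum(),cv2.minEnclosingCircle(Q),(np.percentile(Q,2,0)+np.percentile(Q,98,0))/2,Q.mean(0))
    # colour-based: dark pixels on lock plane z=66
    K=np.array(p["camera_matrix"]);g=p["color"].mean(2)
    gx,gy=np.meshgrid(np.arange(478,569,.5),np.arange(105,196,.5),indexing="ij")
    W=np.stack([gx,gy,np.full_like(gx,66.)],-1)-np.array(p["eye"]);c=W@np.array(p["attitude"])@K.T
    im=cv2.remap(p["color"],(c[...,0]/c[...,2]).astype(np.float32),(c[...,1]/c[...,2]).astype(np.float32),cv2.INTER_CUBIC)
    cv2.imwrite("pics/o_%s.png"%n,im[::-1,::-1,::-1])
a=np.hstack([cv2.resize(cv2.imread("pics/o_%s.png"%n),(396,396),interpolation=cv2.INTER_CUBIC) for n in("scene","top")])
for k in (0,396):
    x=int(k+(195.5-149.5)/91*396);y=int((568.5-523)/91*396);cv2.drawMarker(a,(x,y),(0,0,255),0,20,1)
cv2.imwrite("pics/o.png",a)
E
```

```text
scene 145 ((523.5491333007812, 149.21661376953125), 29.373788833618164) [523.8 149.1] [523.2 148.7]
top 168 ((521.77685546875, 151.76502990722656), 34.43388748168945) [524.2 153.1] [524.2 151.4]
```

View pics/o.png

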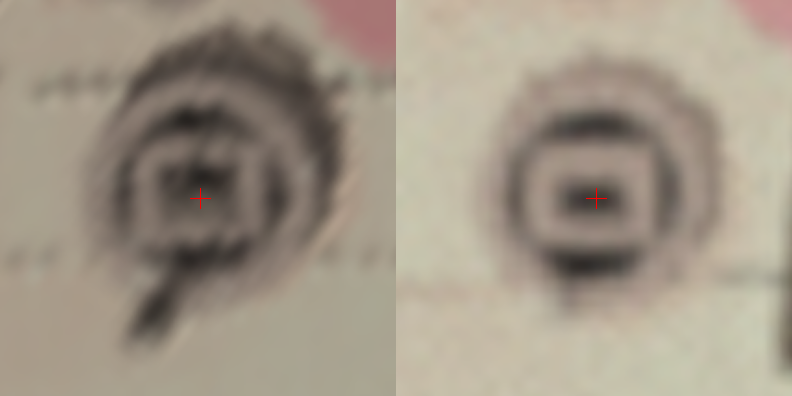

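Call:
arm_command(
  plan=[
    [-0.691, -0.447, 0.2, 0, 0, 0, 1],
    [-0.691, -0.447, 0.39, 0, 0, 0, 1],
    [-0.691, -0.447, 0.39, 0, 0, 0, 1],
    [-0.691, -0.447, 0.39, 0, 0, 0, 1],
    [-0.691, -0.447, 0.39, 0, 0, 0, 1],
    [-0.691, -0.447, 0.39, 0, 0, 0, 1],
    [-0.691, -0.447, 0.39, 0, 0, 0, 1],
    [-0.691, -0.447, 0.39, 0, 0, 0, 1],
  ],
)

```text
time: 10.6
eef_pos: [569.9, -154.8, 151.3]
eef_rot: [[-0.478, 0.879, 0.002], [0.879, 0.478, -0.001], [-0.002, 0.001, -1.0]]
ft_force: [-0.9, 0.2, -0.1]
width: 1.003
grasp_force: 0.0
```

```bash
python3 - <<'E'
from h import *
s=r.sense();print(s["time"],s["eef_pos"],s["eef_rot"][0])
p=r.camera("scene");print(r.sense()["eef_pos"]);X,C=cloud(p);m=sel(X,(568,-156),45,80,30)&(C.mean(1)<70)
Q=X[m];print(m.sum(),cv2.minAreaRect(Q[:,:2].astype(np.float32)),Q[:,2].max())
E
```

```text
10.6 [ 569.87725158 -154.79801967  151.33666377] [-0.47751774  0.87861972  0.00205084]
[ 569.78005865 -154.87254283  151.22905364]
88 ((569.3058471679688, -155.898193359375), (11.499321937561035, 31.73516273498535), 27.59434700012207) 77.17841843616714
```

Call:
arm_command(
  plan=[
    [0, -0.007, 0.2, 0, 0, 0, 1],
    [0, -0.007, 0.4, 0, 0, 0, 1],
    [0, -0.007, 0.455, 0, 0, 0, 1],
    [0, -0.007, 0.455, 0, 0, 0, 1],
    [0, -0.007, 0.455, 0, 0, 0, 0.2],
    [0, -0.007, 0.455, 0, 0, 0, -0.4],
    [0, -0.007, 0.455, 0, 0, 0, -1],
    [0, -0.007, 0.455, 0, 0, 0, -1],
    [0, -0.007, 0.455, 0, 0, 0, -1],
    [0, -0.007, 0.455, 0, 0, 0, -1],
    [0, -0.007, 0.455, 0, 0, 0, -1],
    [0, -0.007, 0.455, 0, 0, 0, -1],
    [0, -0.007, 0.455, 0, 0, 0, -1],
    [0, -0.007, 0.455, 0, 0, 0, -1],
  ],
)

```text
time: 12.05
eef_pos: [568.2, -156.8, 59.8]
eef_rot: [[-0.476, 0.88, 0.001], [0.88, 0.476, -0.0], [-0.001, 0.001, -1.0]]
ft_force: [-1.8, -0.2, 4.5]
width: 0.097
grasp_force: 61.9
```

Call:
arm_command(
  plan=[
    [0, 0, -0.05, 0, 0, 0, -1],
    [0, 0, -0.12, 0, 0, 0, -1],
    [0, 0, -0.25, 0, 0, 0, -1],
    [0, 0, -0.45, 0, 0, 0, -1],
    [0, 0, -0.65, 0, 0, 0.06, -1],
    [0, 0, -0.7, 0, 0, 0.13, -1],
    [0, 0, -0.7, 0, 0, 0.2, -1],
    [0, 0, -0.7, 0, 0, 0.248, -1],
    [0, 0, -0.7, 0, 0, 0.248, -1],
  ],
)

```text
time: 12.95
eef_pos: [567.6, -156.5, 199.8]
eef_rot: [[-0.0, 1.0, 0.0], [1.0, 0.0, -0.0], [-0.0, 0.0, -1.0]]
ft_force: [-0.1, -0.3, -0.7]
width: 0.097
grasp_force: 61.1
```

Call:
arm_command(
  plan=[
    [0.15, -0.02, 0, 0, 0, 0, -1],
    [0.35, -0.04, 0, 0, 0, 0, -1],
    [0.55, -0.07, 0, 0, 0, 0, -1],
    [0.75, -0.1, 0, 0, 0, 0, -1],
    [0.95, -0.12, 0, 0, 0, 0, -1],
    [0.95, -0.12, 0, 0, 0, 0, -1],
  ],
)

```text
time: 13.55
eef_pos: [542.6, 37.4, 199.2]
eef_rot: [[-0.007, 1.0, -0.001], [1.0, 0.007, 0.001], [0.001, -0.001, -1.0]]
ft_force: [0.4, -1.2, -0.7]
width: 0.095
grasp_force: 61.1
```

Call:
arm_command(
  plan=[
    [0.15, -0.02, 0, 0, 0, 0, -1],
    [0.35, -0.04, 0.05, 0, 0, 0, -1],
    [0.5, -0.07, 0.15, 0, 0, 0, -1],
    [0.582, -0.1, 0.25, 0, 0, 0, -1],
    [0.582, -0.1, 0.3, 0, 0, 0, -1],
    [0.582, -0.1, 0.3, 0, 0, 0, -1],
    [0.582, -0.1, 0.3, 0, 0, 0, -1],
  ],
)

```text
time: 14.25
eef_pos: [524.6, 148.8, 139.7]
eef_rot: [[0.0, 1.0, 0.001], [1.0, -0.0, -0.0], [-0.0, 0.001, -1.0]]
ft_force: [0.4, 0.4, 0.3]
width: 0.098
grasp_force: 61.1
```

```bash
python3 - <<'E'
from h import *
np.set_printoptions(precision=2,suppress=True)
s=r.sense();print(s["time"],s["eef_pos"],s["eef_rot"],s["width"])
p=r.camera("scene");print(r.sense()["eef_pos"],r.sense()["ft_force"])
for t,z in (("key_tip",86),("key_bow",141),("keyway",66)):
    for m in r.mark_of(t,p)[:2]: print(t,m["confidence"],m["uv"],atz(p,m["uv"],z))
save(p,"k.png",(260,110,360,210),6)
E
```

```text
14.25 [524.57 148.79 139.67] [[ 0.  1.  0.]
 [ 1. -0. -0.]
 [-0.  0. -1.]] 0.0977053516011283
[524.94 148.77 140.15] [-0.51  0.23 -0.29]
key_tip 0.61 [303.8, 168.4] [516.17 139.67  86.  ]
key_bow 0.49 [311.0, 157.7] [542.57 143.33 141.  ]
keyway 0.64 [309.0, 176.5] [534.64 145.73  66.  ]
keyway 0.29 [310.2, 196.7] [605.3   99.95  66.  ]
```

View pics/k.png

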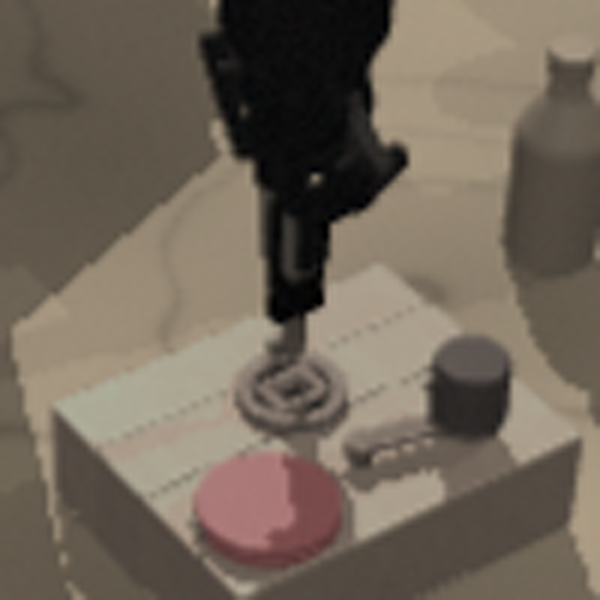

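```bash
python3 - <<'E'
from h import *
p=r.camera("scene")
K=np.array(p["camera_matrix"]);R=np.array(p["attitude"])
for w in((524.8,148.8,86),(524.8,148.8,114),(524,150,66)):
    c=K@R.T@(np.array(w)-p["eye"]);print(w,c[:2]/c[2],(c[:2]/c[2]-[260,110])*6)
X,C=cloud(p);m=sel(X,(525,149),88,112,20);Q=X[m];print(m.sum(),np.round(Q.mean(0),1),cv2.minAreaRect(Q[:,:2].astype(np.float32)))
E
```

```text
(524.8, 148.8, 86) [308.15936009 168.90713987] [288.95616056 353.44283919]
(524.8, 148.8, 114) [308.52801609 161.24999043] [291.16809654 307.49994255]
(524, 150, 66) [308.08402795 173.93795083] [288.50416769 383.62770501]
22 [525.8 148.8  99.2] ((525.633056640625, 148.73422241210938), (5.999170303344727, 12.19005298614502), 13.701685905456543)
```

Call:
arm_command(
  plan=[
    [0.005, -0.003, 0.04, 0, 0, 0, -1],
    [0.005, -0.003, 0.08, 0, 0, 0, -1],
    [0.005, -0.003, 0.09, 0, 0, 0, -1],
    [0.005, -0.003, 0.1, 0, 0, 0, -1],
    [0.005, -0.003, 0.11, 0, 0, 0, -1],
    [0.005, -0.003, 0.12, 0, 0, 0, -1],
    [0.005, -0.003, 0.125, 0, 0, 0, -1],
    [0.005, -0.003, 0.125, 0, 0, 0, -1],
  ],
)

```text
time: 15.3
eef_pos: [523.1, 150.9, 113.9]
eef_rot: [[-0.0, 1.0, -0.0], [1.0, 0.0, 0.0], [0.0, -0.0, -1.0]]
ft_force: [-1.0, -0.4, -0.6]
width: 0.093
grasp_force: 61.1
```

Call:
arm_command(
  plan=[
    [0, 0, 0.01, 0, 0, 0, -1],
    [0, 0, 0.02, 0, 0, 0, -1],
    [0, 0, 0.03, 0, 0, 0, -1],
    [0, 0, 0.035, 0, 0, 0, -1],
    [0, 0, 0.035, 0, 0, 0, -1],
  ],
)

```text
time: 15.8
eef_pos: [524.1, 150.1, 108.4]
eef_rot: [[-0.001, 1.0, 0.002], [1.0, 0.001, -0.002], [-0.002, 0.002, -1.0]]
ft_force: [-1.8, -2.2, 5.3]
width: 0.094
grasp_force: 61.9
```

Call:
arm_command(
  plan=[
    [0, 0, 0.01, 0, 0.006, 0.01, -1],
    [0, 0, 0.015, 0, -0.006, -0.01, -1],
    [0, 0, 0.02, 0, 0.006, 0.01, -1],
    [0, 0, 0.025, 0, -0.006, -0.01, -1],
    [0, 0, 0.03, 0, 0.006, 0.01, -1],
    [0, 0, 0.03, 0, 0, 0, -1],
  ],
)

```text
time: 16.4
eef_pos: [523.3, 150.1, 100.7]
eef_rot: [[0.002, 1.0, 0.0], [1.0, -0.002, 0.0], [0.0, 0.0, -1.0]]
ft_force: [0.1, -2.5, -0.2]
width: 0.099
grasp_force: 61.2
```

Call:
arm_command(
  plan=[
    [0, 0, 0.01, 0, 0.006, 0.01, -1],
    [0, 0, 0.015, 0, -0.006, -0.01, -1],
    [0, 0, 0.02, 0, 0.006, 0.01, -1],
    [0, 0, 0.025, 0, -0.006, -0.01, -1],
    [0, 0, 0.03, 0, 0.006, 0.01, -1],
    [0, 0, 0.035, 0, -0.006, -0.01, -1],
    [0, 0, 0.04, 0, 0, 0, -1],
    [0, 0, 0.04, 0, 0, 0, -1],
  ],
)

```text
time: 17.2
eef_pos: [523.7, 151.2, 93.7]
eef_rot: [[0.001, 1.0, 0.001], [1.0, -0.001, 0.001], [0.001, 0.001, -1.0]]
ft_force: [-0.3, -1.9, 4.5]
width: 0.099
grasp_force: 61.8
```

Call:
arm_command(
  plan=[
    [0, 0, 0.005, 0, 0.006, 0.01, -1],
    [0, 0, 0.01, 0, -0.006, -0.01, -1],
    [0, 0, 0.012, 0, 0, 0, -1],
    [0, 0, 0.012, 0, 0, 0, -1],
  ],
)

```text
time: 17.6
eef_pos: [523.9, 151.2, 91.7]
eef_rot: [[-0.0, 1.0, 0.001], [1.0, 0.0, 0.001], [0.001, 0.001, -1.0]]
ft_force: [-1.9, -2.8, 7.0]
width: 0.099
grasp_force: 62.2
```

Call:
arm_command(
  plan=[
    [0, 0, 0.005, 0, 0.006, 0.01, -1],
    [0, 0, 0.008, 0, -0.006, -0.01, -1],
    [0, 0, 0.01, 0, 0, 0, -1],
    [0, 0, 0.01, 0, 0, 0, -1],
  ],
)

```text
time: 18.0
eef_pos: [524.3, 151.2, 91.6]
eef_rot: [[-0.0, 1.0, 0.002], [1.0, 0.0, 0.0], [0.0, 0.002, -1.0]]
ft_force: [-3.9, -2.9, 15.6]
width: 0.095
grasp_force: 63.3
```

```bash
python3 - <<'E'
from h import *
for i in range(2):
    p=r.camera("scene");s=r.sense();print(s["eef_pos"],s["ft_force"],s["ft_torque"])
save(p,"k2.png",(280,140,335,195),10)
X,C=cloud(p);m=sel(X,(524,150),66,100,18);print(np.round(X[m][:,2].min(),1))
E
```

```text
[524.34203411 151.23327065  91.58236156] [-3.77486448 -2.32819896 15.19532912] [-0.48281456  0.83157526  0.00915371]
[524.30903396 151.2206039   91.56473311] [-5.39273547 -2.56778704 15.4575744 ] [-0.44773298  0.80491336  0.02519879]
66.0
```

View pics/k2.png

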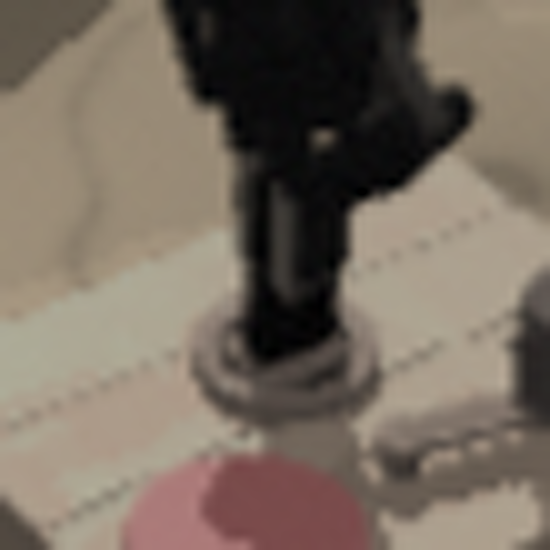

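Call:
arm_command(
  plan=[
    [0, 0, 0, 0, 0, 0.07, -1],
    [0, 0, 0, 0, 0, 0.14, -1],
    [0, 0, 0, 0, 0, 0.21, -1],
    [0, 0, 0, 0, 0, 0.28, -1],
    [0, 0, 0, 0, 0, 0.35, -1],
    [0, 0, 0, 0, 0, 0.42, -1],
    [0, 0, 0, 0, 0, 0.49, -1],
    [0, 0, 0, 0, 0, 0.56, -1],
    [0, 0, 0, 0, 0, 0.63, -1],
    [0, 0, 0, 0, 0, 0.7, -1],
    [0, 0, 0, 0, 0, 0.75, -1],
    [0, 0, 0, 0, 0, 0.79, -1],
    [0, 0, 0, 0, 0, 0.79, -1],
  ],
)

```text
time: 19.4
eef_pos: [523.8, 152.4, 91.6]
eef_rot: [[1.0, -0.01, 0.001], [-0.01, -1.0, 0.003], [0.001, -0.003, -1.0]]
ft_force: [-4.8, 0.0, 16.6]
width: 0.098
grasp_force: 63.3
```

```bash
python3 - <<'E'
from h import *
s=r.sense();R=np.array(s["eef_rot"]);print(s["eef_pos"],s["ft_force"],s["ft_torque"],np.degrees(np.arctan2(R[1,0],R[0,0])),s["joints"])
E
```

```text
[523.80864901 152.39120903  91.5825974 ] [-4.76044361  0.01988236 16.6290755 ] [0.10379041 1.0081931  0.16006856] -0.5717802268621062 [  5.49579935   9.09291867 114.45495582   0.1699574   56.39902948
  95.97354126]
```

Call:
arm_command(
  plan=[
    [0, 0, 0, 0, 0, 0.03, -1],
    [0, 0, 0, 0, 0, 0.06, -1],
    [0, 0, 0, 0, 0, 0.06, -1],
    [0, 0, 0, 0, 0, 0.06, -1],
  ],
)

```text
time: 19.8
eef_pos: [523.8, 152.5, 91.5]
eef_rot: [[0.992, -0.127, 0.001], [-0.127, -0.992, 0.003], [0.0, -0.003, -1.0]]
ft_force: [-5.2, 0.7, 16.1]
width: 0.096
grasp_force: 63.3
```

```bash
python3 - <<'E'
from h import *
p=r.camera("scene");s=r.sense();R=np.array(s["eef_rot"]);print(s["eef_pos"],s["ft_force"],s["ft_torque"],np.degrees(np.arctan2(R[1,0],R[0,0])),s["grasp_force"])
save(p,"k3.png",(280,140,335,195),10)
E
```

```text
[523.84425382 152.46566602  91.55849351] [-4.64114741  0.54309714 14.7729539 ] [0.20784151 0.97363963 0.35782106] -7.312988399927517 63.34646701812744
```

View pics/k3.png

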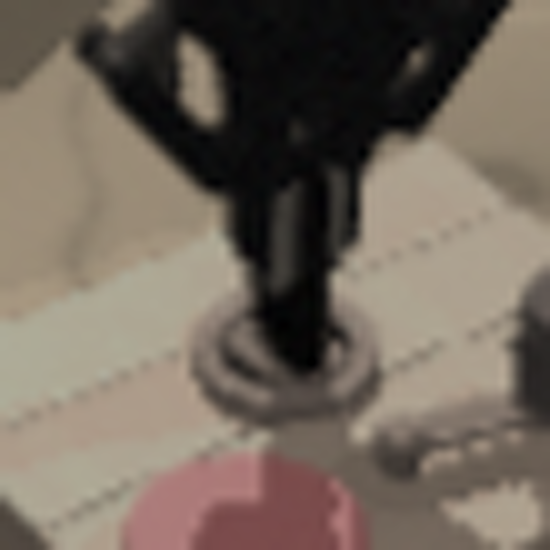

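```bash
python3 -c "
from h import *
print(r.job_done())"
```

```text
the job is handed in; nothing more can be done
None
```

The cap is unscrewed and swung well aside, and the key is fully home. I handed the job in at about 20 s with the key gripped and held clockwise against what the torque rise indicates is the stop; no verdict was returned.

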